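# Call patient number 7

## Robot

A 6-joint arm with a two-finger parallel gripper is mounted at the origin on the work surface. World frame = base frame: x ahead of the robot, y to its left, z up, the work surface at z = 0. Lengths are in m, angles in rad, forces in N, time in s.
With the tool pointing down it reaches from about 0.225 to 0.875 m from the base axis. Payload 3.4 kg.
Tool frame: the origin (TCP) lies at the very end of the fingers, on their centre line; the grasp point (between the pads) lies 19 mm behind it (grasp_offset is the distance from the TCP to the grasp point, in m); y points along the fingers, z is the direction in which the jaws open and shut, and the axes are right-handed (so a half turn about y gives the same grasp; the last joint's range is limited). The gripper opens to 85 mm and grips with 20 to 120 N. Pads are 22 mm wide; open, the fingers measure 114 mm over their backs; the gripper's body (76 mm by 85 mm) begins 54 mm behind the grasp point. The pads swing forward as they close: fully open they stand 13 mm farther back than shut.
Start: joints at [-0.121, 0.276, 1.505, -0, 1.361, -0.121], TCP at [0.575, -0, 0.231] pointing down, gripper open.
Joint ranges: [-2.89, 2.89], [-0.75, 2.08], [0.22, 2.7], [-1.18, 4.32], [0.11, 2.71], [-2.7, 2.7]. Speed limits (rad/s): [2.57, 2.57, 3.14, 3.14, 3.14, 3.14].

## Interface

Orientations are given as a unit quaternion [w, x, y, z].
In Python, from rig import get_state, get_image, sign_off, grasp_offset gives the robot as it stands.
- The arm moves only by the shell command python3 -m jog 'ROWS' [FORCE]. ROWS is JSON, one flat list of numbers, 7 for each row, row after row: the closure in counts, from 0 (fully open) to 255 (shut), then the shift along the tool's x, y, z in cm, then the turn, a rotation vector about the tool's x, y, z in units of 8 degrees (1.0 is 8 degrees). In form: [jaw, tx, ty, tz, rx, ry, rz, jaw, tx, ty, tz, rx, ry, rz, ...]. A call has 1 to 12 rows; each row is the pose to reach, as a shift and turn from the pose commanded when the call began, along the tool's axes at that moment; what a row does not reach only later rows make up. A row lasts 1/8 s, in which the tool goes at most 62.5 mm and 10.7 degrees, less where a joint would pass 70% of its speed; a pose out of reach is approached as far as the arm can. A call with a gripper value outside its range is refused whole. The fingers move at their own pace and stop on an object; FORCE is the grip in N (left out, the last holds). Time passes only in rows, so rows that repeat a pose let the fingers close. It gives the time, the measured TCP pose, the force and the opening at its end, in the units of the state.
- get_state(): the state, without advancing time (a new reading comes with each control period).
- get_image(name): name is "scene" or "side" or "wrist"; returns a dict with "color" (420x560x3 uint8, blue, green, red), "mtx" (3x3 intrinsics, pixels), "R" (3x3) and "t" (3): a world point X has camera coordinates R X + t; the wrist camera has in their place "tool_from_camera" (4x4, takes a point from camera to tool coordinates, whose origin is the TCP and whose axes are the tool frame's). Camera axes: x right, y down, z forward; pixel columns grow to the right and rows downward; lengths in m; the calibration is good to about 2 mm. A picture is of the moment at which its call begins: read the wrist's pose just before it. There is no depth.
- sign_off(): hands the job in, once; it reports no verdict.
The state is a dict: "clock": time; "qpos": joint angles; "qd": joint speeds; "effort": joint torques, N m; "position": TCP position; "ee_rot": TCP orientation; "contact_force": force on the tool from outside, world axes, zero at the start; "moment": the same for the moment, N m; "width": finger opening in m.
Only numpy, scipy, OpenCV 4.12 (cv2) and the standard library are available. Lean on these libraries where they do the work, as an engineer would, in place of code of your own. Each camera call takes 0.05 s, during which the arm holds its last target.

## Task

Patient 7 is next: press the step button of the call-number display on the desk until it shows 7, and let the button come back up. The tall carton standing in front of the display hides the number from the waiting patients, so also tip it over where it stands, away from the display, so that it lies flat on its broad face on the desk. Leave the other things on the desk where they are.

Things in the scene. Friction and masses are not known exactly. Their poses are not given: they have to be found in the camera images.
- display: Call-number display screwed to the desk: light grey lying barrel (124 mm diameter, 104 long, axis along its y at z = 85 mm, top at 147) on a grey foot plate 185 x 130 x 14 mm (x from -105 to +80). Origin: on the desk under the barrel's middle. On its -x side, under the barrel's bulge, is the step button on a small sloping deck; the +x side, with the number window, faces the patients. z up.
- window (a point): Centre of the 42 x 38 mm clear window, 40 deg above level on the display's +x side; it shows one black numeral of the drum, 27 mm tall, between two black index marks.
- button_top (a point): Centre of the black round button's top (28 mm diameter, 18 mm out of its deck; moves with it). Unpressed: x = -75.6, y = 0, z = 37.8 mm in the display's frame. Its outward axis leans 40 deg from vertical, away from the barrel: (-0.643, 0, 0.766) there; it is pushed the opposite way. Only 26 mm is free between this axis and the overhanging barrel: a gripper pointing straight down hits the barrel.
- step_button (a joint): Travel of the step button in m: 0 = up, 0.013 = fully in (stop). A spring returns it; pushing it in takes 3 to 7 N. A full press (12 mm or more) and a full return (under 1 mm) move the drum on by exactly one numeral; a half press does not count.
- drum (a joint): Angle of the numbered drum in rad; grows with each press, cannot be turned back. Numerals 0 to 9, 36 deg (0.6283 rad) apart, held by a detent: numeral shown = angle / 0.6283, so 7 is at 4.398; after 9 comes 0 and the angle goes on growing (7 again at 10.68). It starts on some numeral from 0 to 4.
- carton: Tall closed pale cardboard carton standing in front of the window: 50 mm thick (its x), 120 wide (its y), 215 high (its z), 0.25 to 0.5 kg, balance point in its middle. Origin: centre of its underside. Its x points away from the display within 0.2 rad; its near face is 120 to 170 mm from the display's origin. The desk beyond it is clear for it to fall.
- carton_top (a point): Centre of the carton's top face, 215 mm above its underside.
- carton_mid (a point): Middle of the carton; 25 mm above the desk when it lies on a broad face.
- knee_model: Bystander: bone-coloured knee model, 166 mm tall, on a black disc of 72 mm diameter. Origin: centre of its underside.
- pen_pot: Bystander: black pot of 76 mm diameter, 95 mm tall, with pens up to 150 mm. Origin: centre of its underside.
- jar: Bystander: white jar, 54 mm diameter, 85 mm tall. Origin: centre of its underside.
- stapler: Bystander: stapler 130 x 34 x 50 mm lying along its x. Origin: centre of its underside.
- book: Bystander: closed dark red book lying flat, 150 x 210 x 32 mm. Origin: centre of its underside.
Mind the look-alikes: they are no part of the job. What is shaped like the display but orange is not meant.

How it is judged:
By the outcome, as a careful person would: the job done as asked, in the order asked, and still so for the second after the job is handed in, with the robot touching nothing.
It also fails if it takes over 64 s, if anything falls off the work surface, if the arm or the gripper's body presses on something with over 40 N, if the wrist force passes 120 N, or if a joint passes its speed limit or range.

## Working session

There is one attempt and no reset: what is moved stays moved. The work goes in short steps, Python scripts to look and compute and a shell command to move; the robot and the scene stay as the last step left them, time stands still between calls to the robot, and variables do not carry over. Pictures are saved under pics/ and viewed, and the job is handed in when it is done.

```bash
ls; mkdir -p pics; python3 - <<'E'
from rig import get_state,get_image,grasp_offset
import cv2,numpy as np
s=get_state();print(s,grasp_offset)
for n in ["scene","side","wrist"]:
    d=get_image(n);cv2.imwrite(f"pics/{n}0.png",d["color"])
    print(n,{k:np.round(v,4).tolist() for k,v in d.items() if k!="color"})
E
```

```text
pics
{'clock': 0.0, 'qpos': array([-1.20976640e-01,  2.76583153e-01,  1.50615608e+00,  1.56526603e-05,
        1.36070283e+00, -1.21012184e-01]), 'qd': array([ 0.00143018, -0.00084312,  0.00108796, -0.00042039,  0.0007962 ,
       -0.0009394 ]), 'effort': array([ 6.20495921e-04, -4.16768074e+01, -2.45808578e+01, -1.52056768e-04,
        1.11346930e-02,  1.69860516e-05]), 'position': array([5.74458165e-01, 7.95350530e-05, 2.30437329e-01]), 'ee_rot': array([ 0.49960895, -0.50040676,  0.50050983, -0.4994736 ]), 'contact_force': array([ 0.32200219,  0.15040141, -0.0762356 ]), 'moment': array([ 0.03100364, -0.04499744, -0.01983541]), 'width': 0.08495929161177015} 0.0187
scene {'mtx': [[406.6778, 0.0, 282.1769], [0.0, 406.6778, 211.2047], [0.0, 0.0, 1.0]], 'R': [[-0.2144, 0.9767, -0.0106], [0.8329, 0.1771, -0.5243], [-0.5102, -0.1212, -0.8515]], 't': [0.1132, -0.3441, 1.7284]}
side {'mtx': [[411.5502, 0.0, 284.7326], [0.0, 411.5502, 214.6613], [0.0, 0.0, 1.0]], 'R': [[0.9743, -0.2246, -0.0157], [-0.1727, -0.7012, -0.6917], [0.1443, 0.6766, -0.722]], 't': [-0.4955, 0.1951, 1.1607]}
wrist {'mtx': [[372.9631, 0.0, 283.0986], [0.0, 372.9631, 207.6962], [0.0, 0.0, 1.0]], 'tool_from_camera': [[-0.0001, 0.958, 0.2868, -0.0737], [0.0012, -0.2868, 0.958, -0.1427], [1.0, 0.0004, -0.0011, 0.0002], [0.0, 0.0, 0.0, 1.0]]}
```

View pics/scene0.png

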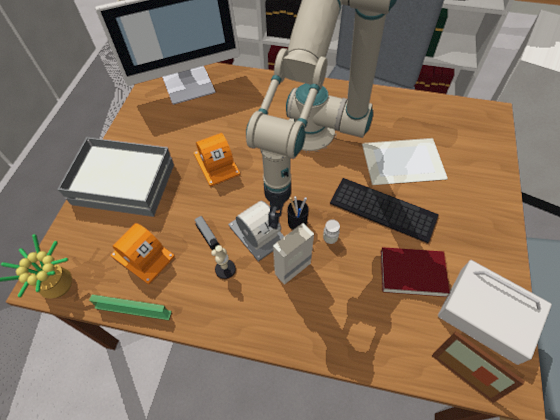

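View pics/side0.png

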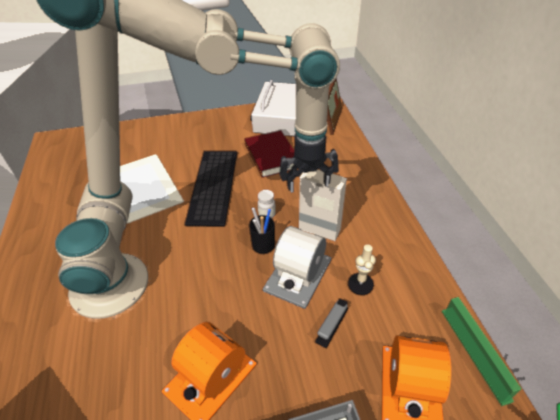

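View pics/wrist0.png

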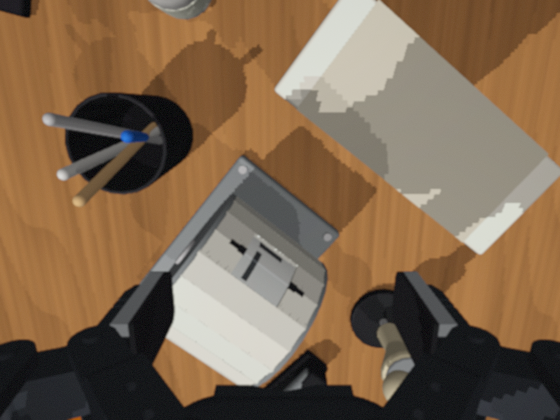

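```bash
python3 - <<'E'
import cv2
a=cv2.imread("pics/scene0.png")[180:300,180:360];cv2.imwrite("pics/scene0c.png",cv2.resize(a,None,fx=4.4,fy=4.4,interpolation=cv2.INTER_CUBIC))
a=cv2.imread("pics/side0.png")[160:350,230:400];cv2.imwrite("pics/side0c.png",cv2.resize(a,None,fx=3.1,fy=3.1,interpolation=cv2.INTER_CUBIC))
E
```

```text
(no output)
```

View pics/scene0c.png

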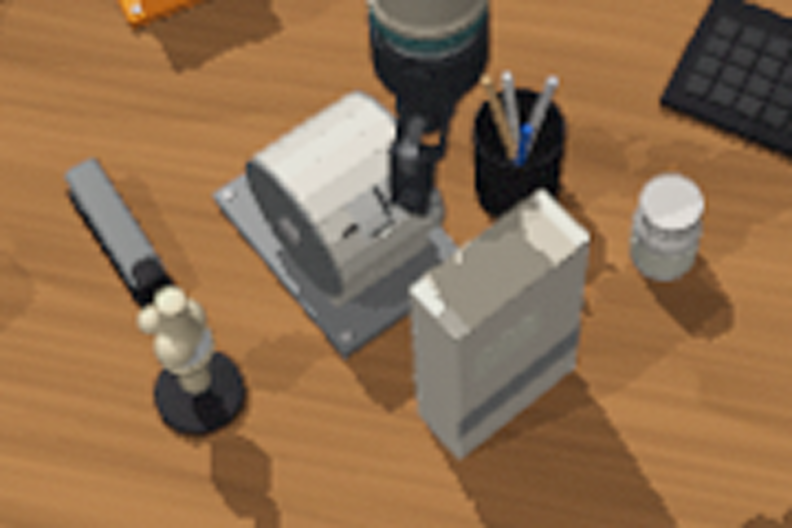

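View pics/side0c.png

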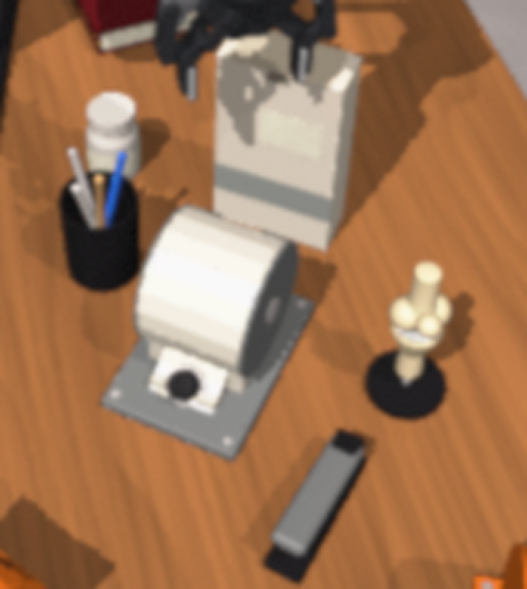

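```bash
cat > h.py <<'E'
import numpy as np
from scipy.spatial.transform import Rotation as Ro
from rig import get_state,get_image
def cam(n):
    s=get_state();d=get_image(n)
    if n=="wrist":
        T=np.eye(4);q=s["ee_rot"];T[:3,:3]=Ro.from_quat([q[1],q[2],q[3],q[0]]).as_matrix();T[:3,3]=s["position"]
        M=np.linalg.inv(T@d["tool_from_camera"]);return d["mtx"],M[:3,:3],M[:3,3],d["color"]
    return d["mtx"],d["R"],d["t"],d["color"]
def proj(c,X):
    p=np.atleast_2d(X)@c[1].T+c[2];p=p@c[0].T;return p[:,:2]/p[:,2:]
def ray(c,u,z):
    d=c[1].T@np.linalg.solve(c[0],[u[0],u[1],1]);o=-c[1].T@c[2];return o+d*(z-o[2])/d[2]
def tool(s=None):
    s=s or get_state();q=s["ee_rot"];return np.array(s["position"]),Ro.from_quat([q[1],q[2],q[3],q[0]]).as_matrix()
E
python3 - <<'E'
from h import *
from scipy.optimize import least_squares
C={n:cam(n) for n in["scene","side","wrist"]}
print(get_state()["clock"])
for n,u,z in [("side",(263.5,289),.014),("side",(304.8,307.7),.014),("side",(331,256.8),.014),("scene",(258.4,260.7),.014),("scene",(228.9,223.9),.014),("wrist",(243,157),.014),("wrist",(338,236),.014),("side",(289.4,283.9),.0378),
 ("side",(335.5,240),0),("side",(299,226),0),("scene",(285,283.9),0),("scene",(311.4,264.1),0),("scene",(273.6,245.9),.215),("scene",(303.9,222.7),.215),("scene",(314,234),.215),("scene",(285,257.3),.215),("wrist",(276,90),.215),("wrist",(480,254),.215),("wrist",(560,165),.215)]:
    print(n,u,z,ray(C[n],u,z).round(4))
E
```

```text
0.3
side (263.5, 289) 0.014 [ 0.4196 -0.1285  0.014 ]
side (304.8, 307.7) 0.014 [ 0.5142 -0.2111  0.014 ]
side (331, 256.8) 0.014 [ 0.6317 -0.066   0.014 ]
scene (258.4, 260.7) 0.014 [ 0.6388 -0.0592  0.014 ]
scene (228.9, 223.9) 0.014 [ 0.5197 -0.1996  0.014 ]
wrist (243, 157) 0.014 [0.5356 0.0172 0.014 ]
wrist (338, 236) 0.014 [ 0.631  -0.0643  0.014 ]
side (289.4, 283.9) 0.0378 [ 0.4886 -0.1448  0.0378]
side (335.5, 240) 0 [ 0.6686  0.003  -0.    ]
side (299, 226) 0 [0.5745 0.0856 0.    ]
scene (285, 283.9) 0 [0.6967 0.0468 0.    ]
scene (311.4, 264.1) 0 [0.6068 0.1206 0.    ]
scene (273.6, 245.9) 0.215 [0.67   0.0076 0.215 ]
scene (303.9, 222.7) 0.215 [0.5736 0.0803 0.215 ]
scene (314, 234) 0.215 [0.6058 0.1173 0.215 ]
scene (285, 257.3) 0.215 [0.6992 0.0483 0.215 ]
wrist (276, 90) 0.215 [0.572  0.0761 0.215 ]
wrist (480, 254) 0.215 [0.6655 0.004  0.215 ]
wrist (560, 165) 0.215 [0.6935 0.0454 0.215 ]
```

```bash
python3 - <<'E'
import cv2,numpy as np
from h import *
c=cam("wrist")
o=np.array([.533,-.0857,0]);th=np.deg2rad(50.2);x=np.array([np.cos(th),np.sin(th),0]);y=np.array([-x[1],x[0],0]);z=np.array([0,0,1])
e=np.deg2rad(40)
P=[]
for up,l in [(1,-1),(1,1),(-1,1),(-1,-1)]: # viewer faces -x: right = +y
    a=e+up*0.025/.062
    P.append(o+z*.085+.062*(np.cos(a)*x+np.sin(a)*z)+y*l*.025)
uv=proj(c,np.array(P)).astype(np.float32);print(uv)
H=cv2.getPerspectiveTransform(uv,np.float32([[0,0],[400,0],[400,400],[0,400]]))
cv2.imwrite("pics/win0.png",cv2.warpPerspective(c[3],H,(400,400)))
E
```

```text
[[276.62918 319.7775 ]
 [221.00769 279.4827 ]
 [253.289   228.56776]
 [302.51923 266.51602]]
```

View pics/win0.png

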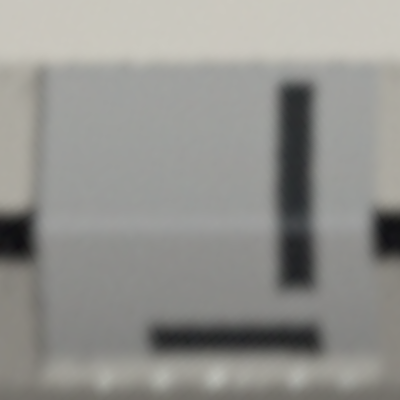

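```bash
cat >> h.py <<'E'
O=np.array([.5335,-.0857,0]);TH=np.deg2rad(50.2)
X=np.array([np.cos(TH),np.sin(TH),0]);Y=np.array([-X[1],X[0],0]);Z=np.array([0,0,1.])
A=-.643*X+.766*Z; A/=np.linalg.norm(A)
BT=O-.0756*X+.0378*Z
RB=np.column_stack([np.cross(-A,-Y),-A,-Y])
def rows(pt,R,s=None):
    p,R0=tool(s);t=R0.T@(np.array(pt)-p)*100;r=Ro.from_matrix(R0.T@R).as_rotvec(degrees=True)/8
    return t.round(2),r.round(2)
E
python3 - <<'E'
from h import *
C={n:cam(n) for n in["scene","side"]}
print("BT",BT,"std",BT+.1*A); print(tool()[1].round(2).tolist(),"RB",RB.round(2).tolist())
print(rows(BT+.1*A,RB))
for n,u,z in [("scene",(215,160),.14),("side",(210,345),.147),("side",(255,365),.014),("side",(200,415),.014),("scene",(225,270),0),("side",(361,284),0),("scene",(200,219),.05),("scene",(213,245),.05),("side",(262,245),0),("scene",(298,222),.0)]:
    print(n,u,z,ray(C[n],u,z).round(3))
E
```

```text
BT [ 0.48510771 -0.14378223  0.0378    ] std [ 0.44395287 -0.1931778   0.11439215]
[[0.0, -0.0, 1.0], [-1.0, -0.0, 0.0], [0.0, -1.0, -0.0]] RB [[-0.49, 0.41, 0.77], [-0.59, 0.49, -0.64], [-0.64, -0.77, -0.0]]
(array([ 19.32,  11.69, -13.1 ]), array([1.74, 4.77, 4.8 ]))
scene (215, 160) 0.14 [ 0.34  -0.288  0.14 ]
side (210, 345) 0.147 [ 0.273 -0.328  0.147]
side (255, 365) 0.014 [ 0.36  -0.333  0.014]
side (200, 415) 0.014 [ 0.222 -0.416  0.014]
scene (225, 270) 0 [ 0.691 -0.165  0.   ]
side (361, 284) 0 [ 0.688 -0.167  0.   ]
scene (200, 219) 0.05 [ 0.541 -0.296  0.05 ]
scene (213, 245) 0.05 [ 0.63  -0.219  0.05 ]
side (262, 245) 0 [0.446 0.037 0.   ]
scene (298, 222) 0.0 [0.452 0.043 0.   ]
```

```bash
python3 -m jog '[255,9,1,-6,0.9,2.4,2.4, 255,19,3,-13,1.74,4.77,4.8, 255,19,3,-13,1.74,4.77,4.8, 255,19,3,-13,1.74,4.77,4.8, 255,19,3,-13,1.74,4.77,4.8, 255,19,3,-13,1.74,4.77,4.8, 255,19,3,-13,1.74,4.77,4.8, 255,19,3,-13,1.74,4.77,4.8, 255,19,3,-13,1.74,4.77,4.8, 255,19,3,-13,1.74,4.77,4.8]' 40; python3 - <<'E'
from h import *
import cv2
s=get_state();print(s["qpos"].round(3),rows(BT+.05*A,RB))
for n in["side","wrist"]: cv2.imwrite(f"pics/{n}1.png",get_image(n)["color"])
E
```

```text
clock: 1.7
position: [0.4455, -0.1893, 0.2017]
ee_rot: [0.502, -0.063, 0.704, -0.499]
contact_force: [-0.6, -0.0, 0.5]
width: 0.0
[-1.043  0.223  1.893  0.666  1.36  -0.609] (array([ 5.92, 11.43,  0.12]), array([ 0.  ,  0.02, -0.  ]))
```

View pics/side1.png

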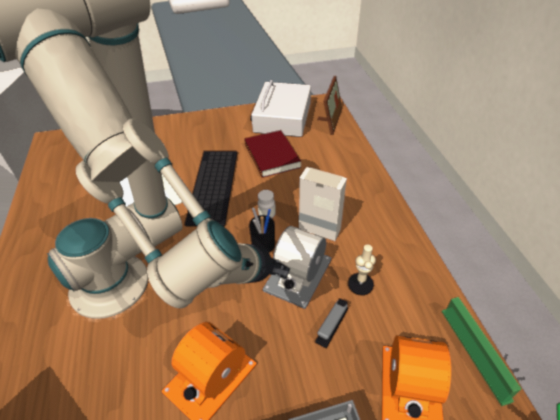

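View pics/wrist1.png

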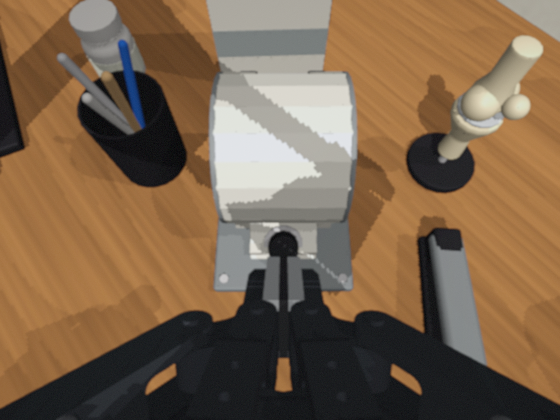

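```bash
python3 - <<'E'
from h import *
c=cam("wrist")
print(ray(c,(283,243),.0378).round(4),BT.round(4),proj(c,BT))
for u in[(217,290),(352,290),(224,278),(342,278)]:print(ray(c,u,.014).round(4))
print([ (O+x*X+y*Y).round(4) for x,y in[(-.105,.065),(-.105,-.065)]])
E
```

```text
[ 0.4886 -0.1367  0.0378] [ 0.4851 -0.1438  0.0378] [[285.04316568 251.26116536]]
[ 0.4182 -0.1268  0.014 ]
[ 0.5134 -0.2059  0.014 ]
[ 0.4297 -0.1219  0.014 ]
[ 0.5139 -0.1919  0.014 ]
[array([ 0.4164, -0.1248,  0.    ]), array([ 0.5162, -0.208 ,  0.    ])]
```

```bash
python3 -m jog '[255,4,4,0.1,0,0,0, 255,5.9,9,0.1,0,0,0, 255,5.9,13,0.1,0,0,0, 255,5.9,15,0.1,0,0,0, 255,5.9,15.5,0.1,0,0,0, 255,5.9,15.5,0.1,0,0,0]'; python3 - <<'E'
from h import *
import cv2
s=get_state();print(s["qpos"].round(3),s["contact_force"],rows(BT,RB))
for n in["side","wrist"]: cv2.imwrite(f"pics/{n}2.png",get_image(n)["color"])
E
```

```text
clock: 2.6
position: [0.481, -0.1491, 0.0449]
ee_rot: [0.501, -0.062, 0.704, -0.499]
contact_force: [0.4, 0.3, 0.1]
width: -0.0001
[-0.932  0.446  2.091  0.842  0.995 -0.853] [0.41297507 0.27074304 0.14313204] (array([-0.05,  0.97, -0.02]), array([-0.01,  0.  , -0.  ]))
```

View pics/side2.png

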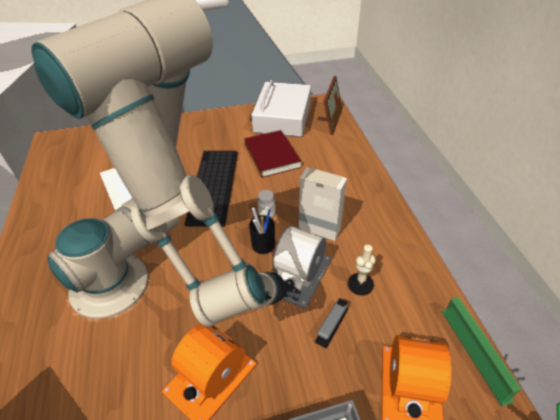

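View pics/wrist2.png

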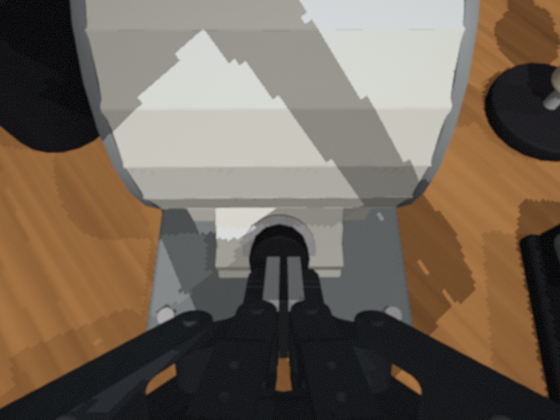

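```bash
python3 -m jog '[255,0,0.9,0,0,0,0, 255,0,1.6,0,0,0,0, 255,0,2.2,0,0,0,0, 255,0,2.2,0,0,0,0, 255,0,2.2,0,0,0,0]'; python3 - <<'E'
from h import *
s=get_state();print(s["contact_force"].round(2),rows(BT,RB), s["contact_force"]@A)
E
```

```text
clock: 3.32
position: [0.49, -0.138, 0.0278]
ee_rot: [0.501, -0.062, 0.704, -0.499]
contact_force: [-0.5, -2.5, 1.5]
width: -0.0
[-0.5  -2.46  1.48] (array([-0.06, -1.25, -0.01]), array([-0., -0., -0.])) 2.5505509139749756
```

```bash
python3 -m jog '[255,0,0.3,0,0,0,0, 255,0,0.3,0,0,0,0]'; python3 - <<'E'
from h import *
import cv2
s=get_state();print(s["contact_force"].round(2),rows(BT,RB), s["contact_force"]@A)
cv2.imwrite(f"pics/wrist3.png",get_image("wrist")["color"])
E
```

```text
clock: 3.58
position: [0.4906, -0.1376, 0.027]
ee_rot: [0.502, -0.063, 0.703, -0.499]
contact_force: [-13.1, -10.0, 18.1]
width: 0.0
[-13.1   -9.99  18.12] (array([-0.06, -1.36, -0.02]), array([-0.01,  0.02, -0.  ])) 24.203246354588302
```

View pics/wrist3.png

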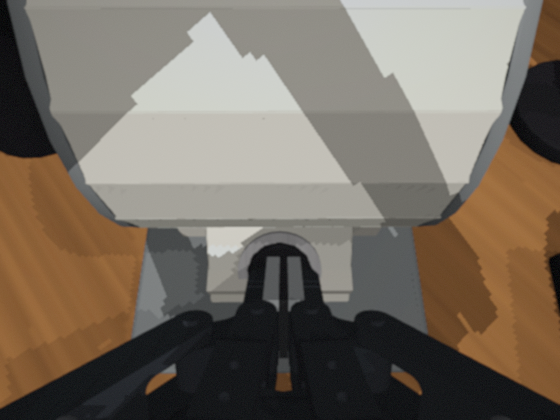

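```bash
python3 -m jog '[255,0,-1,0,0,0,0, 255,0,-2.2,0,0,0,0, 255,0,-2.2,0,0,0,0, 255,0,-2.2,0,0,0,0]'; cat > win.py <<'E'
from h import *
import cv2,sys
c=cam(sys.argv[1]);e=np.deg2rad(40);P=[]
for up,l in [(1,-1),(1,1),(-1,1),(-1,-1)]:
    a=e+up*0.03/.062
    P.append(O+Z*.085+.062*(np.cos(a)*X+np.sin(a)*Z)+Y*l*.03)
uv=proj(c,np.array(P)).astype(np.float32);print(uv)
H=cv2.getPerspectiveTransform(uv,np.float32([[0,0],[400,0],[400,400],[0,400]]))
cv2.imwrite(sys.argv[2],cv2.warpPerspective(c[3],H,(400,400),flags=cv2.INTER_CUBIC))
E
python3 win.py scene pics/w1.png; python3 -c "
from h import *
print(rows(BT,RB),get_state()['contact_force'].round(2))"
```

```text
clock: 4.12
position: [0.4818, -0.1468, 0.0423]
ee_rot: [0.501, -0.062, 0.705, -0.499]
contact_force: [0.2, 0.5, 0.2]
width: -0.0001
[[252.83037 224.0682 ]
 [267.5724  214.3355 ]
 [274.71094 228.55939]
 [260.31006 238.33179]]
(array([-0.05,  0.62,  0.07]), array([ 0.  , -0.  , -0.01])) [ 0.41 -0.06  0.14]
```

View pics/w1.png

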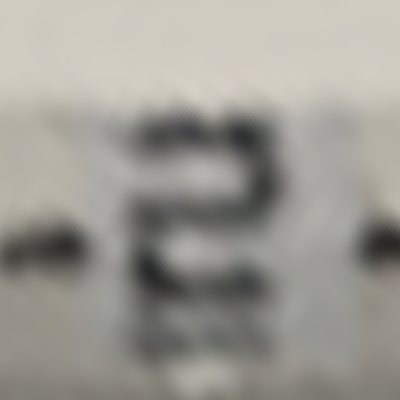

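```bash
python3 -m jog '[255,0,1.2,0,0,0,0, 255,0,2.2,0,0,0,0, 255,0,2.2,0,0,0,0, 255,0,2.2,0,0,0,0, 255,0,1.0,0,0,0,0, 255,0,0,0,0,0,0, 255,0,0,0,0,0,0, 255,0,0,0,0,0,0]';python3 win.py scene pics/w2.png
```

```text
clock: 5.18
position: [0.4819, -0.1466, 0.042]
ee_rot: [0.501, -0.062, 0.705, -0.499]
contact_force: [0.3, -0.1, -0.1]
width: -0.0002
[[252.83037 224.0682 ]
 [267.5724  214.3355 ]
 [274.71094 228.55939]
 [260.31006 238.33179]]
```

View pics/w2.png

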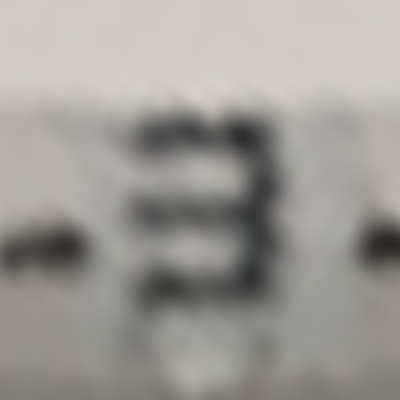

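It now shows 3, so the press cycle works. Four more presses to go.

```bash
python3 -m jog '[255,0,1.2,0,0,0,0, 255,0,2.2,0,0,0,0, 255,0,2.2,0,0,0,0, 255,0,2.2,0,0,0,0, 255,0,1.0,0,0,0,0, 255,0,0,0,0,0,0, 255,0,0,0,0,0,0, 255,0,0,0,0,0,0]';python3 win.py scene pics/w3.png;python3 -m jog '[255,0,1.2,0,0,0,0, 255,0,2.2,0,0,0,0, 255,0,2.2,0,0,0,0, 255,0,2.2,0,0,0,0, 255,0,1.0,0,0,0,0, 255,0,0,0,0,0,0, 255,0,0,0,0,0,0, 255,0,0,0,0,0,0]';python3 win.py scene pics/w4.png; python3 -c "
import cv2;cv2.imwrite('pics/w34.png',cv2.hconcat([cv2.imread('pics/w3.png'),cv2.imread('pics/w4.png')]))
from h import *
print(rows(BT,RB))"
```

```text
clock: 6.22
position: [0.4818, -0.1466, 0.0421]
ee_rot: [0.501, -0.062, 0.705, -0.499]
contact_force: [-0.1, 0.9, 0.3]
width: -0.0002
[[252.83037 224.0682 ]
 [267.5724  214.3355 ]
 [274.71094 228.55939]
 [260.31006 238.33179]]
clock: 7.28
position: [0.4819, -0.1466, 0.0421]
ee_rot: [0.501, -0.062, 0.705, -0.499]
contact_force: [0.1, -0.2, -0.1]
width: 0.0
[[252.83037 224.0682 ]
 [267.5724  214.3355 ]
 [274.71094 228.55939]
 [260.31006 238.33179]]
(array([-0.06,  0.6 ,  0.07]), array([ 0.01, -0.  , -0.01]))
```

View pics/w34.png

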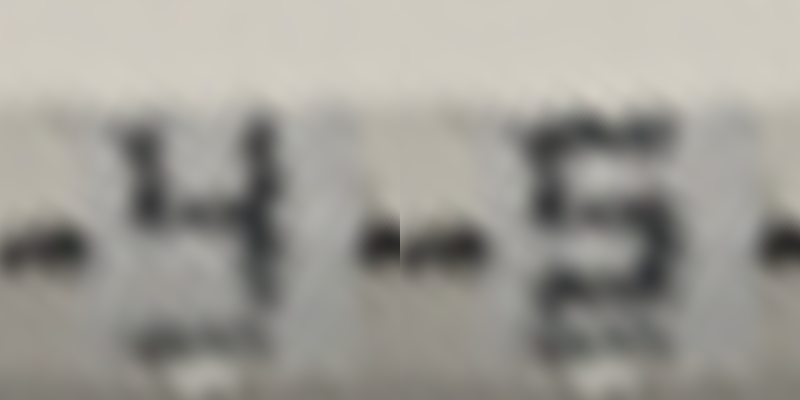

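The two windows show 4 and then 5. Two more presses.

```bash
python3 -m jog '[255,0,1.2,0,0,0,0, 255,0,2.2,0,0,0,0, 255,0,2.2,0,0,0,0, 255,0,2.2,0,0,0,0, 255,0,1.0,0,0,0,0, 255,0,0,0,0,0,0, 255,0,0,0,0,0,0, 255,0,0,0,0,0,0]';python3 win.py scene pics/w5.png;python3 -m jog '[255,0,1.2,0,0,0,0, 255,0,2.2,0,0,0,0, 255,0,2.2,0,0,0,0, 255,0,2.2,0,0,0,0, 255,0,1.0,0,0,0,0, 255,0,0,0,0,0,0, 255,0,0,0,0,0,0, 255,0,0,0,0,0,0]';python3 win.py scene pics/w6.png; python3 -c "
import cv2;cv2.imwrite('pics/w56.png',cv2.hconcat([cv2.imread('pics/w5.png'),cv2.imread('pics/w6.png')]))
from h import *
print(rows(BT,RB))"
```

```text
clock: 8.32
position: [0.4818, -0.1466, 0.042]
ee_rot: [0.501, -0.062, 0.705, -0.499]
contact_force: [0.6, -0.9, -0.5]
width: -0.0001
[[252.83037 224.0682 ]
 [267.5724  214.3355 ]
 [274.71094 228.55939]
 [260.31006 238.33179]]
clock: 9.38
position: [0.4819, -0.1467, 0.0421]
ee_rot: [0.501, -0.062, 0.705, -0.499]
contact_force: [0.4, -0.8, -0.6]
width: 0.0002
[[252.83037 224.0682 ]
 [267.5724  214.3355 ]
 [274.71094 228.55939]
 [260.31006 238.33179]]
(array([-0.06,  0.6 ,  0.06]), array([ 0.  , -0.  , -0.01]))
```

View pics/w56.png

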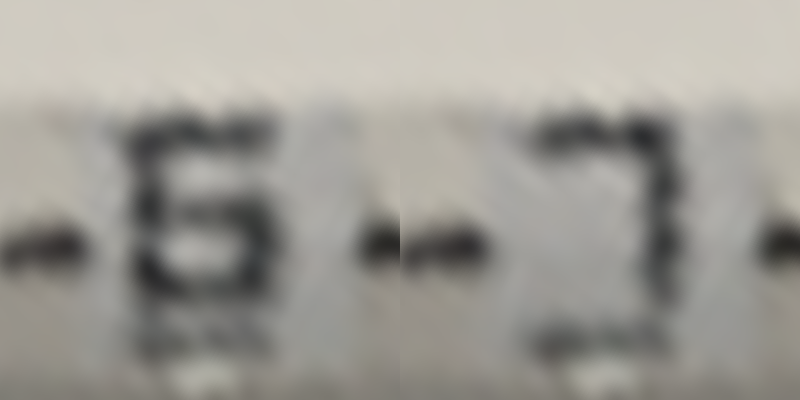

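```bash
cat >> h.py <<'E'
CX=np.array([np.cos(np.deg2rad(52.5)),np.sin(np.deg2rad(52.5)),0]);CN=np.array([.6354,.0619,0])-.025*CX
E
python3 - <<'E'
from h import *
p,_=tool()
for q in [p+.06*A,p+.06*A+.17*Z,CN-.05*CX+.25*Z,CN-.05*CX+.19*Z]: print(q.round(3),rows(q,RB)[0])
E
```

```text
[ 0.457 -0.176  0.088] [-0.01 -6.   -0.  ]
[ 0.457 -0.176  0.258] [-10.95 -19.01  -0.02]
[0.59  0.002 0.25 ] [-27.44  -4.1   -1.27]
[0.59  0.002 0.19 ] [-23.57   0.5   -1.27]
```

```bash
python3 -m jog '[255,0,-6,0,0,0,0, 255,-3.5,-10,0,0,0,0, 255,-7,-14.5,0,0,0,0, 255,-11,-19,0,0,0,0, 255,-11,-19,0,0,0,0, 255,-16,-14.3,-0.4,0,0,0, 255,-21,-9.5,-0.8,0,0,0, 255,-27.4,-4.1,-1.3,0,0,0, 255,-27.4,-4.1,-1.3,0,0,0, 255,-27.4,-4.1,-1.3,0,0,0,255,-27.4,-4.1,-1.3,0,0,0]'; python3 - <<'E'
from h import *
import cv2
s=get_state();print(s["qpos"].round(3),rows(CN-.05*CX+.19*Z,RB))
c=cam("wrist");print(proj(c,[CN+.215*Z,CN+.05*CX+.215*Z]))
for n in["side","wrist"]: cv2.imwrite(f"pics/{n}4.png",get_image(n)["color"])
E
```

```text
clock: 10.8
position: [0.5886, 0.002, 0.2487]
ee_rot: [0.5, -0.063, 0.705, -0.499]
contact_force: [0.3, -0.8, 0.9]
width: 0.0001
[-0.533  0.176  1.82   0.769  1.149 -0.167] (array([3.69, 4.56, 0.07]), array([ 0.01, -0.01,  0.  ]))
[[281.51125584 200.66621829]
 [278.3977487  126.26802302]]
```

View pics/side4.png

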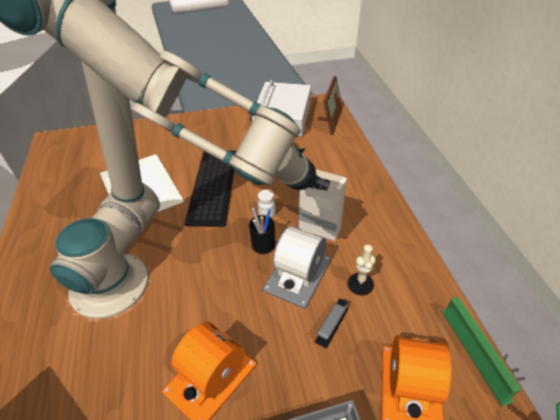

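View pics/wrist4.png

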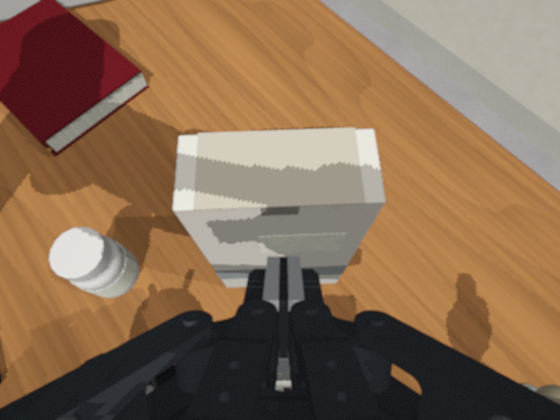

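```bash
python3 -m jog '[255,1.8,2.3,0.1,0,0,0, 255,3.7,4.6,0.1,0,0,0, 255,3.7,4.6,0.1,0,0,0]'; python3 - <<'E'
from h import *
p,_=tool();print(rows(CN-.05*CX+.19*Z,RB))
for d in(.03,.05,.08,.1,.12): print(d,rows(p+d*CX,RB)[0])
E
```

```text
clock: 11.32
position: [0.5895, 0.0019, 0.1891]
ee_rot: [0.499, -0.062, 0.706, -0.498]
contact_force: [0.5, 0.1, 0.9]
width: -0.0001
(array([-0.1 , -0.03, -0.02]), array([ 0.02, -0.03,  0.  ]))
0.03 [-2.3   1.93 -0.13]
0.05 [-3.83  3.21 -0.21]
0.08 [-6.12  5.14 -0.34]
0.1 [-7.65  6.42 -0.42]
0.12 [-9.18  7.71 -0.51]
```

```bash
python3 -m jog '[255,-2.3,1.9,-0.1,0,0,0, 255,-3.2,2.7,-0.2,0,0,0, 255,-3.8,3.2,-0.2,0,0,0, 255,-4.2,3.5,-0.2,0,0,0, 255,-4.6,3.8,-0.3,0,0,0, 255,-5,4.15,-0.3,0,0,0, 255,-5.4,4.5,-0.3,0,0,0, 255,-5.4,4.5,-0.3,0,0,0]'; python3 - <<'E'
from h import *
import cv2
for n in["side","wrist"]: cv2.imwrite(f"pics/{n}5.png",get_image(n)["color"])
p,_=tool()
for d in(.02,.04,.05): print(d,rows(p+d*CX,RB)[0])
E
```

```text
clock: 12.32
position: [0.6338, 0.0585, 0.1913]
ee_rot: [0.501, -0.063, 0.704, -0.499]
contact_force: [0.4, 0.3, 0.3]
width: -0.0001
0.02 [-1.53  1.29 -0.08]
0.04 [-3.06  2.57 -0.16]
0.05 [-3.82  3.21 -0.2 ]
```

View pics/side5.png

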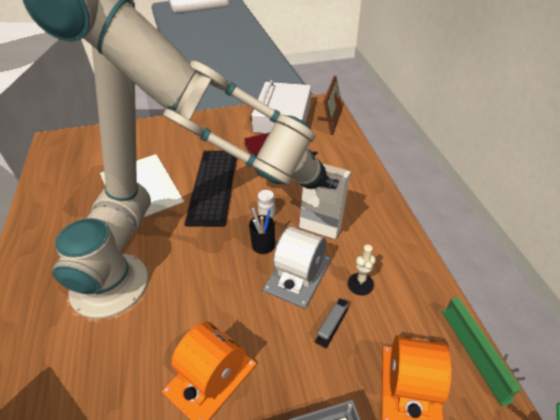

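View pics/wrist5.png

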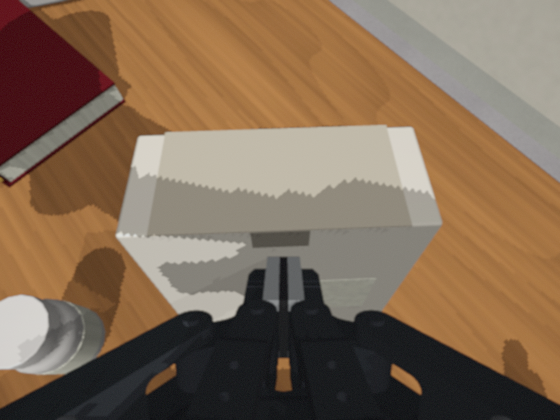

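```bash
python3 - <<'E'
import cv2
f=lambda p:cv2.resize(cv2.imread(p)[150:260,270:370],None,fx=4,fy=4,interpolation=cv2.INTER_CUBIC)
cv2.imwrite("pics/cmp.png",cv2.hconcat([f("pics/side4.png"),f("pics/side5.png")]))
E
```

```text
(no output)
```

View pics/cmp.png

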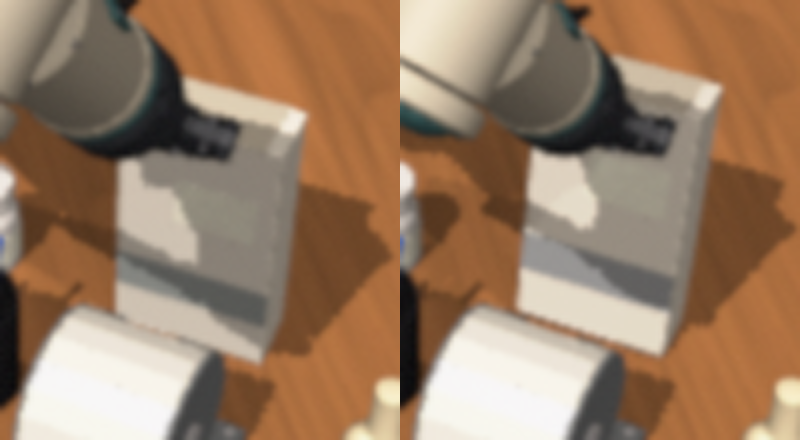

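The base has stayed put and the carton is tilting. I'll push it past its balance point.

```bash
python3 -m jog '[255,-0.4,0.35,0,0,0,0, 255,-0.8,0.65,0,0,0,0, 255,-1.2,1,-0.1,0,0,0, 255,-1.6,1.3,-0.1,0,0,0, 255,-2,1.7,-0.1,0,0,0, 255,-2.4,2,-0.1,0,0,0, 255,-2.8,2.3,-0.1,0,0,0, 255,-2.8,2.3,-0.1,0,0,0, 255,-2.8,2.3,-0.1,0,0,0, 255,-2.8,2.3,-0.1,0,0,0]'; python3 - <<'E'
from h import *
import cv2
for n in["side","scene"]: cv2.imwrite(f"pics/{n}6.png",get_image(n)["color"])
E
```

```text
clock: 13.68
position: [0.6561, 0.0865, 0.1918]
ee_rot: [0.501, -0.062, 0.704, -0.499]
contact_force: [0.0, 0.1, 0.1]
width: -0.0
```

View pics/side6.png

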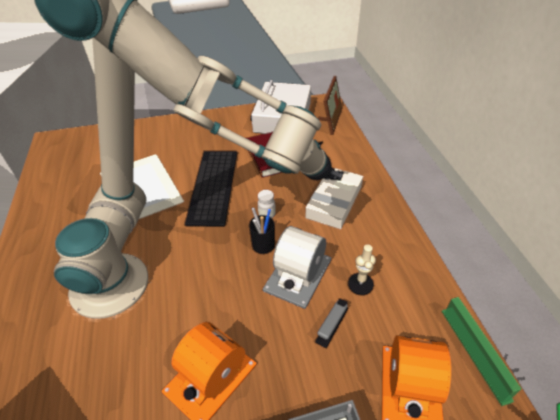

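View pics/scene6.png

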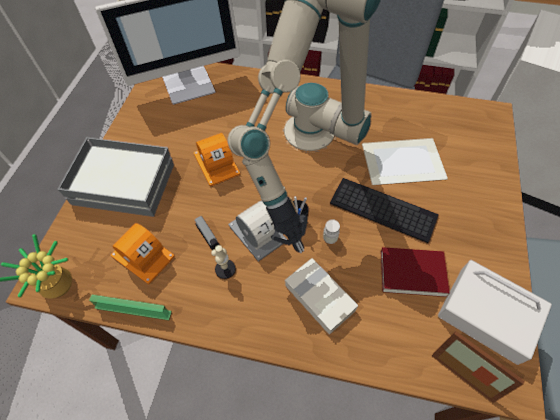

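```bash
python3 -m jog '[255,0,-5,0,0,0,0, 255,0,-10,0,0,0,0, 255,-2,-15,0,0,0,0, 255,-4,-18,0,0,0,0, 255,-4,-18,0,0,0,0, 255,-4,-18,0,0,0,0, 255,-4,-18,0,0,0,0, 255,-4,-18,0,0,0,0]'; python3 win.py scene pics/w7.png; python3 - <<'E'
from h import *
import cv2
for n in["side","scene"]: cv2.imwrite(f"pics/{n}7.png",get_image(n)["color"])
a=cv2.resize(cv2.imread("pics/scene7.png")[180:340,180:380],None,fx=3,fy=3,interpolation=cv2.INTER_CUBIC)
b=cv2.resize(cv2.imread("pics/w7.png"),(200,200));cv2.imwrite("pics/f.png",cv2.hconcat([a,cv2.copyMakeBorder(b,0,280,0,0,cv2.BORDER_CONSTANT)]))
E
```

```text
clock: 14.78
position: [0.6013, 0.0215, 0.354]
ee_rot: [0.5, -0.063, 0.705, -0.499]
contact_force: [0.2, -0.3, -0.1]
width: 0.0005
[[252.83037 224.0682 ]
 [267.5724  214.3355 ]
 [274.71094 228.55939]
 [260.31006 238.33179]]
```

View pics/f.png

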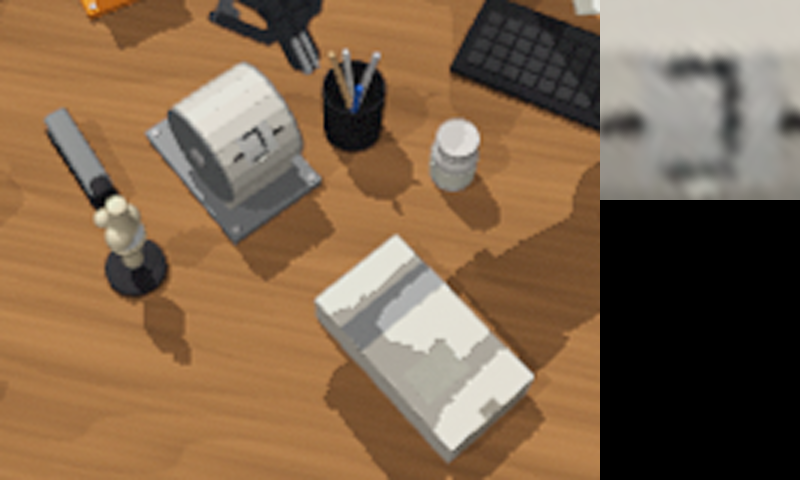

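View pics/side7.png

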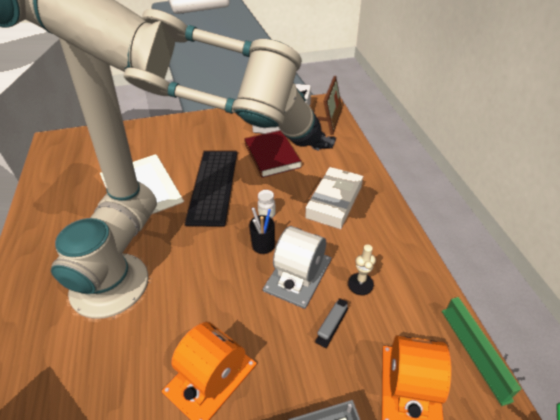

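```bash
python3 - <<'E'
from h import *
c=cam("scene");Q=[ray(c,u,.05) for u in[(285,280.3),(312.3,258.7),(357.7,306),(329,329.5)]]
print(np.round(Q,3).tolist(),[np.linalg.norm(Q[i]-Q[i-1]).round(3) for i in range(4)],np.mean(Q,0), CN+.05*CX, CN+(.05+.1075)*CX)
from rig import sign_off
print(sign_off())
E
```

```text
[[0.704, 0.049, 0.05], [0.609, 0.122, 0.05], [0.74, 0.289, 0.05], [0.831, 0.213, 0.05]] [np.float64(0.208), np.float64(0.119), np.float64(0.212), np.float64(0.119)] [0.72094729 0.16801552 0.05      ] [0.65061904 0.08173383 0.        ] [0.71606089 0.16701932 0.        ]
the job is handed in; nothing more can be done
None
```

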